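# Lay the assembly bracket down against the stop

### The arm

A 7-joint arm with a two-finger parallel gripper is mounted at the origin on the work surface. World frame = base frame: x ahead of the robot, y to its left, z up, the work surface at z = 0. Lengths are in mm, angles in rad, forces in N, time in s.
With the tool pointing down it reaches from about 350 to 900 mm from the base axis. Payload 19.9 kg.
Tool frame: the origin (TCP) lies between the finger pads; the fingertips stand 8 mm ahead of it and the grasp point (between the pads) lies 11 mm behind it; z points along the fingers, y is the direction in which the jaws open and shut (so a half turn about z gives the same grasp; the last joint's range is limited). The gripper opens to 94 mm and grips with 3 to 60 N. Pads are 16 mm wide; open, the fingers measure 119 mm over their backs; the gripper's body (75 mm by 177 mm) begins 78 mm behind the grasp point.
Start: joints at [1.244, 0.417, -0.01, 1.614, 0.005, 1.111, -0.053], TCP at [175.598, -599.804, 213.425] pointing down, gripper open.
Joint ranges: [-2.81, 2.81], [-0.39, 2.02], [-1.27, 1.25], [0.06, 2.57], [-1.19, 4.33], [0.19, 2], [-2.82, 2.82]. Speed limits (rad/s): [1.89, 1.89, 2.39, 2.39, 3.01, 3.01, 3.01].

### API

Orientations are given as [roll, pitch, yaw] about the fixed x, y, z axes, in that order (R = Rz(yaw) Ry(pitch) Rx(roll)).
In Python, from cell import manip gives the robot as it stands. Calls block until the motion is done:
- manip.move_pose(position, orientation): joint-space move of the TCP to a pose.
- manip.move_linear(position, orientation=None, feed=150): straight line of the TCP; orientation=None keeps the orientation; feed is the mean speed in mm/s.
- manip.set_joints(angles): joint-space move.
- manip.move_gripper(opening, f_grip=None): opening from 0.0 (shut) to 1.0 (fully open); f_grip is the grip in N (None keeps the last); returns when the fingers have stopped.
- manip.dwell(seconds).
- manip.inverse_kinematics(position, orientation): joint angles nearest the present ones, or None.
- manip.get_obs(): the state.
- manip.get_image(name): name is "scene" or "side" or "wrist"; returns the picture (384x512x3 uint8, red, green, blue); there is no depth.
- manip.camera_params(name): a dict with "intrinsics" (3x3 intrinsics, pixels), "cam_to_world" (4x4, takes a point from camera to world coordinates); the wrist camera has in their place "T_tool_cam" (4x4, takes a point from camera to tool coordinates, whose origin is the TCP and whose axes are the flange's). Camera axes: x right, y up, looking along -z (the intrinsics and any distortion apply to the point x, -y, -z); pixel columns grow to the right and rows downward; lengths in mm; the calibration is good to about 2 mm. A picture is of the moment at which its call begins: read the wrist's pose just before it. camera_params takes no time and is no camera call.
A pose or a line that the arm cannot do raises manip.Unreachable and nothing moves.
- manip.finish_job(): hands the job in, once; it reports no verdict.
Trained networks look in the newest picture that a camera, given by its name, has taken for a name from the list of things; names that differ only in an ending like _2 or _b are one class to them, and where a whole thing is asked for, a point or a joint stands for the part that bears it (a point fixed in the world has none). Each returns a list of dicts, best first, with "p" (0 to 1); they miss things now and then, are a little off and sometimes report something else, mostly with a low value. They report only what shows in the picture. A call takes as long as a camera call. They do not tell look-alikes from the thing itself.
- manip.cut_out(camera, query): "pixels" (384x512 bool, what is visible of it) and "pixel" ([column, row] in pixels, amid what is visible of it).
The state is a dict: "clock": time; "joint_positions": joint angles; "qvel": joint speeds; "effort": joint torques, N m; "position": TCP position; "tcp_rot": TCP orientation; "force": force on the tool from outside, world axes, zero at the start; "ft_torque": the same for the moment, N m; "grip_width": opening from 0.0 (shut) to 1.0 (fully open).
Only numpy, scipy, OpenCV 4.12 (cv2) and the standard library are available. Lean on these libraries where they do the work, as an engineer would, in place of code of your own. Each camera call takes 0.05 s, during which the arm holds its last target. There are 200 camera calls.

### The job

Lay the tall L-shaped bracket down for drilling: with a fingertip, tip it over onto the long outer face of its walnut upright, towards the stop block on the board, letting it down gently all the way rather than letting it drop. Then push it along the board by its foot until its top end sits square against the stop. Only push it, never lift it off the board, and leave the other things on the bench where they are.

Things in the scene. Friction and masses are not known exactly. Their poses are not given: they have to be found in the camera images.
- bracket: tall loose L-shaped bracket, 0.2 to 0.3 kg, on the board. Origin: centre of the foot's underside; z up, +x towards the stop within 8 degrees at the start. Foot: aluminium plate 66 (x) x 56 (y) x 12 mm. Upright: walnut plank 14 (x) x 56 (y) mm, top 135 mm above the underside, flush with the foot's +x edge (x +19 to +33 mm). Its outer face, x = +33 mm, is the one to lie on.
- bracket_corner (a point): inside corner, bracket frame (19, 0, 12) mm, where the upright rises from the foot's upper face; the foot reaches 52 mm back (-x) from here, and the space above it is open. Once the bracket leans past balance, a fingertip in this corner, bearing on the foot's upper face, holds it back from slamming down as it goes over.
- bracket_heel (a point): middle of the bracket's lower +x edge, about which it tips: bracket frame (33, 0, 0) mm. Centre of mass 25 mm behind and 26 mm above this edge: balance is at a lean of 43 degrees. Push high on the upright at first (60 mm or more up), else the foot slides (friction about 0.6). Lying down, the upright is flat on the board (14 mm thick) and the foot stands up 66 mm.
- bracket_head (a point): middle of the upright's top end: bracket frame (26, 0, 135) mm; the end that goes against the stop. Tipped over where it stands, the bracket lands with this end some 15 to 45 mm short of the stop.
- board: fixed birch board 320 (x) x 150 (y) x 12 (z) mm lying on the bench, origin at the centre of its underside; its top is 12 mm above the bench. A walnut stop block 24 x 120 mm, 30 mm high above the board's top, is screwed across its +x end, its face towards the bracket at x = +120 mm.
- stop_face (a point): middle of the stop block's face towards the bracket, 15 mm above the board's top: board frame (120, 0, 27) mm
- clip_stand: wooden stand 80 x 60 mm, 105 mm high, with a spring clip pinching a pearly-white treble key 120 mm long; fixed, beside the board on its +y side; leave alone
- shell_button: loose tortoiseshell button, 22 mm across, 8 mm high, beside the board; leave alone
- reed_plate: loose blackened steel reed plate 60 x 24 x 4 mm lying beside the board; leave alone
- valve_knob: loose brass air valve knob, 30 mm across, 30 mm high, beside the board; leave alone
- spacer_block: loose walnut block 60 x 30 x 35 mm beside the board; leave alone
- pin_cup: loose small white cup, 52 mm across, 45 mm high, beside the board; leave alone
- screwdriver: loose screwdriver lying beside the board; leave alone
Not all that is in view belongs to the job. What is meant by the bracket is not red, and is the larger of those in its own colour.

How it is judged (in metres and radians):
On the way, in this order (a step that is already met when the one before it is completed fails the run):
1. the bracket lies on the long outer face of its upright (angle between bracket's own z axis and vertical above 1.5 rad and z of bracket_head in the frame of board below 0.024 m), for 0.2 s.
2. its top end is against the stop (x of bracket_head in the frame of board above 0.115 m), for 0.1 s.
At the end, for the whole second after the job is handed in: the bracket lies still on the outer face of its upright on the board, its top end within 5 mm of the stop block's face, on the stop's width, and square to it within 0.1 rad (about 6 degrees) (all of step 1 and angle between bracket's own z axis and vertical below 1.64 rad and z of bracket_head in the frame of board above 0.014 m and x of bracket_head in the frame of board above 0.115 m and y of bracket_head in the frame of board between -0.055 and 0.055 m and angle between the z axis of bracket and the x axis of board, either way round below 0.1 rad and linear speed of bracket below 0.01 m/s); the robot touches nothing.
It fails at once if the bracket drops or slams over: it turns faster than 4 rad/s (angular speed of bracket above 4 rad/s).
It fails at once if the bracket is lifted: its lower front edge rises 15 mm off the board (height (world z) of bracket_heel above 0.027 m).
It fails at once if another thing is moved more than 15 mm (distance of any of shell_button, reed_plate, valve_knob, spacer_block, pin_cup, screwdriver from where it was at the start of the episode above 0.015 m).
It also fails if it takes over 72 s, if anything falls off the work surface, if the arm or the gripper's body presses on something with over 40 N, if the wrist force passes 120 N, or if a joint passes its speed limit or range.

## Working session

There is one attempt and no reset: what is moved stays moved. The work goes in short steps, each a Python script; the robot and the scene stay as the last script left them, time stands still between calls to the robot, and variables do not carry over. Pictures are saved under pics/ and viewed, on a budget of 10 in all, crops included, one or two more only if the job needs it, and the job is handed in when it is done.

```bash
ls; mkdir -p pics; python3 - <<'E'
from cell import manip
import cv2,numpy as np
ims=[]
for c in ["scene","side"]:
    im=manip.get_image(c); cv2.imwrite(f"pics/{c}0.png",im[:,:,::-1])
    p=manip.camera_params(c); print(c,{k:np.round(v,3).tolist() if not isinstance(v,str) else v for k,v in p.items()})
    for q in ["bracket","board"]:
        for d in manip.cut_out(c,q):
            ys,xs=np.nonzero(d["pixels"]); print(c,q,d["p"],d["pixel"],len(xs),xs.min(),xs.max(),ys.min(),ys.max())
print(manip.get_obs())
E
```

```text
pics
scene {'intrinsics': [[392.345, 0.0, 260.886], [0.0, 392.345, 191.107], [0.0, 0.0, 1.0]], 'cam_to_world': [[-0.779, -0.494, 0.386, 807.401], [0.627, -0.609, 0.486, 399.47], [-0.005, 0.621, 0.784, 674.727], [0.0, 0.0, 0.0, 1.0]]}
scene bracket 0.89 [287.8, 115.0] 1116 266 301 75 137
scene bracket 0.8 [260.4, 196.8] 1428 247 288 159 222
scene bracket 0.63 [335.3, 254.5] 795 316 356 224 271
scene board 0.69 [221.4, 233.5] 8949 152 322 173 286
scene board 0.34 [282.8, 299.2] 2723 253 322 253 338
side {'intrinsics': [[387.924, 0.0, 263.498], [0.0, 387.924, 191.513], [0.0, 0.0, 1.0]], 'cam_to_world': [[0.967, 0.155, -0.202, 315.035], [-0.254, 0.632, -0.732, -665.634], [0.014, 0.759, 0.651, 762.328], [0.0, 0.0, 0.0, 1.0]]}
side bracket 0.94 [233.4, 182.7] 552 225 246 162 201
side bracket 0.78 [184.8, 292.3] 1321 172 212 254 313
side bracket 0.66 [263.3, 225.4] 742 244 272 184 237
side board 0.67 [290.9, 233.9] 4486 226 350 205 252
side board 0.28 [265.4, 224.3] 763 244 272 184 238
{'clock': 0.3, 'joint_positions': array([ 1.24442941,  0.41760308, -0.01030341,  1.61377586,  0.00468708,
        1.11071226, -0.05299807]), 'qvel': array([-0.00062447, -0.00123405, -0.00080993, -0.00168755, -0.00054962,
        0.00065897,  0.00022563]), 'effort': array([-1.49120115e-03, -8.50235724e+01,  6.36490043e-01, -4.25714493e+01,
       -4.88419086e-02,  1.61652407e-02,  1.23397099e-04]), 'position': array([ 175.60856654, -599.68266047,  213.22427611]), 'tcp_rot': array([-3.14111984e+00,  4.51175866e-05,  2.84870052e-01]), 'force': array([-0.61998606,  0.19428255,  0.32855587]), 'ft_torque': array([ 0.01037859, -0.03355046,  0.00751611]), 'grip_width': 1.0007761499864813}
```

View pics/scene0.png

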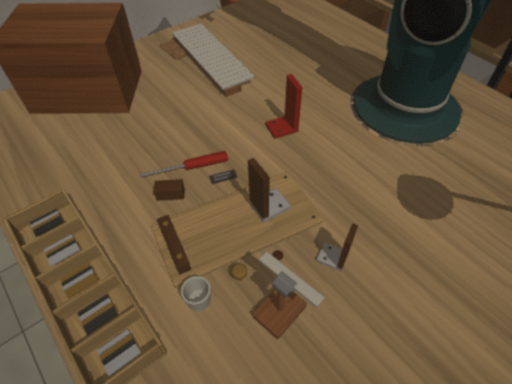

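View pics/side0.png

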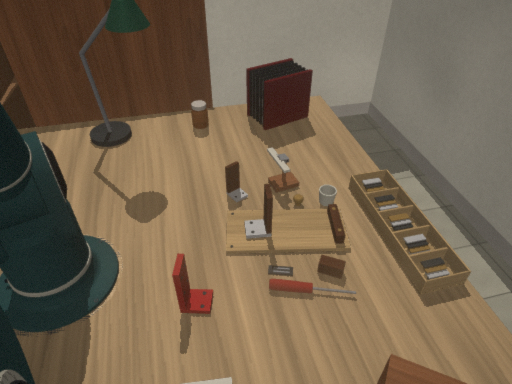

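```bash
python3 - <<'E'
import cv2
a=cv2.imread("pics/scene0.png")[150:290,145:330]; cv2.imwrite("pics/c1.png",cv2.resize(a,None,fx=4,fy=4,interpolation=cv2.INTER_CUBIC))
a=cv2.imread("pics/side0.png")[155:265,215:360]; cv2.imwrite("pics/c2.png",cv2.resize(a,None,fx=5,fy=5,interpolation=cv2.INTER_CUBIC))
E
```

```text
(no output)
```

View pics/c1.png

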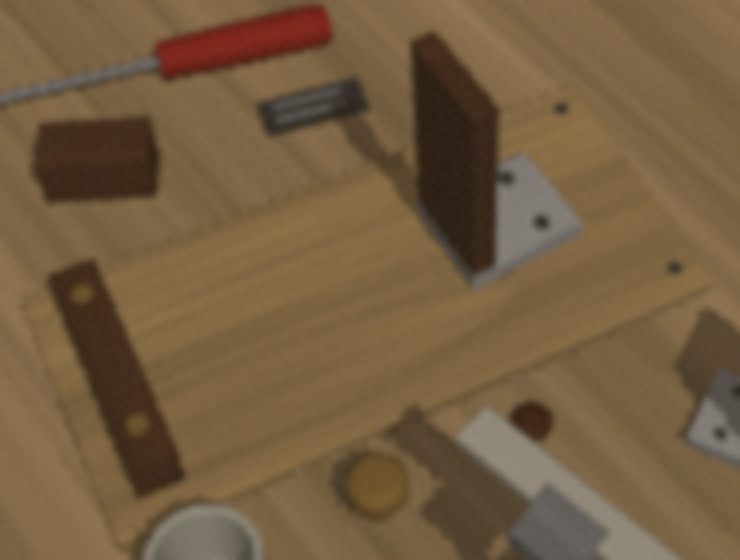

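View pics/c2.png

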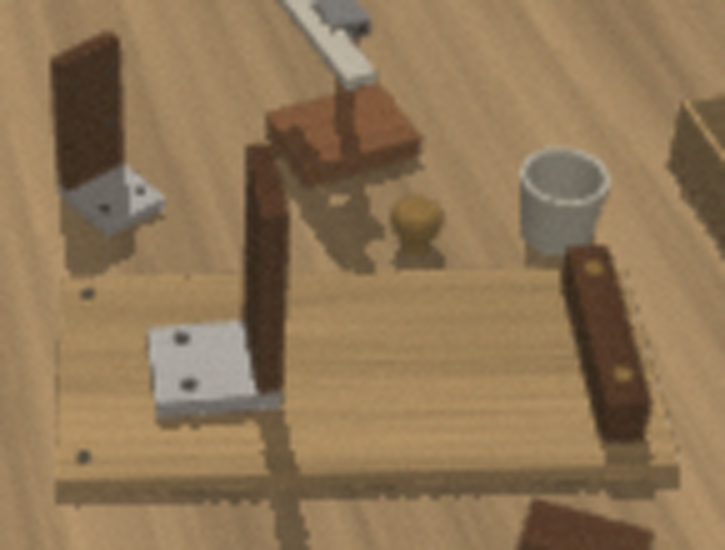

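```bash
cat > h.py <<'E'
from cell import manip
import numpy as np, cv2
from scipy.optimize import least_squares
from scipy.spatial.transform import Rotation as Ro
def proj(K,T,P):
    c=(np.asarray(P,float)-T[:3,3])@T[:3,:3]; c=c*[1,-1,-1]; q=c@K.T; return q[:,:2]/q[:,2:]
def place(p,P,z):
    c,s=np.cos(p[2]),np.sin(p[2]); P=np.asarray(P,float)
    return np.c_[p[0]+c*P[:,0]-s*P[:,1],p[1]+s*P[:,0]+c*P[:,1],P[:,2]+z]
E
cat > fit.py <<'E'
from h import *
S=lambda u:(np.array(u)+.5)/4-.5+[145,150]; D=lambda u:(np.array(u)+.5)/5-.5+[215,155]
bd={'scene':(S([(25,303),(115,540),(712,285),(570,92),(50,273),(95,262),(183,478),(140,497)]),
 [(160,-75,12),(160,75,12),(-160,75,12),(-160,-75,12),(120+24,-60,42),(120,-60,42),(120,60,42),(144,60,42)]),
 'side':(D([(678,470),(58,485),(60,275),(563,255),(605,250),(648,405),(612,412),(608,441)]),
 [(160,-75,12),(-160,-75,12),(-160,75,12),(120,60,42),(144,60,42),(144,-60,42),(120,-60,42),(120,-60,12)])}
br={'scene':(S([(413,42),(432,34),(497,105),(474,118),(474,287),(580,225),(525,155),(418,205)]),
 [(33,-28,135),(19,-28,135),(19,28,135),(33,28,135),(33,28,0),(-33,28,12),(-33,-28,12),(33,-28,0)]),
 'side':(D([(150,328),(156,405),(283,407),(157,418),(245,147),(270,145),(288,205),(252,207)]),
 [(-33,28,12),(-33,-28,12),(33,-28,0),(-33,-28,0),(19,28,135),(33,28,135),(33,-28,135),(19,-28,135)])}
C={c:manip.camera_params(c) for c in bd}
def res(p,m,z,cams,off=True):
    return np.concatenate([(proj(C[c]['intrinsics'],C[c]['cam_to_world'],place(p,m[c][1],z))-m[c][0]).ravel() for c in cams])
for n,m,z in (('board',bd,0),('bracket',br,12)):
    for cams in (['scene'],['side'],['scene','side']):
        r=least_squares(res,[500,-50,-.2],args=(m,z,cams),x_scale=[100,100,1],loss='soft_l1')
        print(n,cams,r.x.round(3),np.abs(res(r.x,m,z,cams)).round(1).tolist() if len(cams)==2 else np.sqrt((r.fun**2).mean()))
E
python3 fit.py
```

```text
board ['scene'] [ 5.69419e+02  2.33220e+01 -2.10000e-01] 2.1050557726848185
board ['side'] [ 5.67585e+02  1.68530e+01 -2.11000e-01] 0.9625864685700516
board ['scene', 'side'] [ 5.68668e+02  2.07290e+01 -2.08000e-01] [1.2, 0.6, 0.7, 1.9, 1.4, 1.1, 0.7, 2.1, 0.7, 1.0, 0.2, 0.9, 0.8, 6.1, 2.7, 5.4, 0.6, 1.6, 0.9, 1.1, 0.1, 0.0, 0.3, 2.5, 0.5, 1.7, 0.9, 0.8, 1.2, 2.0, 2.0, 0.2]
bracket ['scene'] [ 4.91875e+02  3.05760e+01 -1.44000e-01] 0.9599448693618264
bracket ['side'] [ 4.92022e+02  3.21290e+01 -1.18000e-01] 0.8833044664081784
bracket ['scene', 'side'] [ 4.92026e+02  3.09840e+01 -1.37000e-01] [0.9, 0.4, 1.0, 1.3, 0.7, 0.7, 0.3, 0.6, 0.2, 1.2, 0.7, 0.4, 0.1, 1.0, 0.0, 2.7, 0.7, 0.1, 0.2, 0.3, 0.4, 0.5, 0.3, 0.3, 0.1, 0.5, 0.7, 0.5, 0.1, 2.3, 1.5, 2.3]
```

```bash
sed -i "s/(120,60,42),(144,60,42)\]),$/(120,60,12),(144,60,12)]),/" fit.py; cat >> h.py <<'E'
def unproj(c,uv,z):
    p=manip.camera_params(c);K,T=p['intrinsics'],p['cam_to_world']
    d=np.linalg.inv(K)@[uv[0],uv[1],1]; d=T[:3,:3]@(d*[1,-1,-1]); o=T[:3,3]; return o+d*(z-o[2])/d[2]
def rot(yaw,al):
    e=np.array([np.cos(yaw),np.sin(yaw),0]);k=np.array([0,0,1.])
    z=np.sin(al)*e-np.cos(al)*k; x=np.cos(al)*e+np.sin(al)*k
    return Ro.from_matrix(np.c_[x,np.cross(z,x),z]).as_euler('xyz')
E
cat >> fit.py <<'E'
B=[568.7,20.7,-.209]
def tob(P): c,s=np.cos(B[2]),np.sin(B[2]);d=P[:2]-B[:2];return np.round([c*d[0]+s*d[1],-s*d[0]+c*d[1]])
for c in C:
    for q in ['clip_stand','valve_knob','pin_cup','shell_button','spacer_block','screwdriver','reed_plate']:
        manip.get_image(c)
        for d in manip.cut_out(c,q)[:2]: print(c,q,d['p'],d['pixel'],'z10',tob(unproj(c,d['pixel'],10)))
for n,c,uv in (('key','scene',(265,252)),('key','scene',(320,300)),('key','side',(269,150)),('key','side',(287,170))):
    print(n,c,[tob(unproj(c,uv,z)).tolist() for z in (95,110,125)])
from itertools import product
for x,z,a in product((380,450,500,550),(40,150),(45,35,0,-10)):
    print(x,z,a,manip.inverse_kinematics([x,30,z],rot(-.137,np.radians(a))) is not None,end='; ')
E
python3 fit.py
```

```text
board ['scene'] [ 5.68404e+02  2.00650e+01 -2.20000e-01] 1.1134857010951966
board ['side'] [ 5.67585e+02  1.68530e+01 -2.11000e-01] 0.9625864685700516
board ['scene', 'side'] [ 5.68072e+02  1.86990e+01 -2.15000e-01] [1.4, 1.9, 0.0, 0.6, 0.9, 1.4, 0.7, 2.5, 0.9, 0.3, 0.4, 2.0, 0.9, 0.4, 0.6, 0.9, 0.6, 0.7, 1.2, 0.8, 0.2, 0.3, 0.6, 1.8, 0.8, 0.9, 1.0, 0.1, 1.2, 1.1, 2.0, 1.0]
bracket ['scene'] [ 4.91875e+02  3.05760e+01 -1.44000e-01] 0.9599448693618264
bracket ['side'] [ 4.92022e+02  3.21290e+01 -1.18000e-01] 0.8833044664081784
bracket ['scene', 'side'] [ 4.92026e+02  3.09840e+01 -1.37000e-01] [0.9, 0.4, 1.0, 1.3, 0.7, 0.7, 0.3, 0.6, 0.2, 1.2, 0.7, 0.4, 0.1, 1.0, 0.0, 2.7, 0.7, 0.1, 0.2, 0.3, 0.4, 0.5, 0.3, 0.3, 0.1, 0.5, 0.7, 0.5, 0.1, 2.3, 1.5, 2.3]
scene clip_stand 0.61 [279.5, 301.5] z10 [  3. 186.]
scene valve_knob 0.74 [238.3, 272.8] z10 [ 45. 102.]
scene pin_cup 0.56 [197.6, 297.6] z10 [130. 113.]
scene shell_button 0.45 [278.8, 253.6] z10 [-42. 101.]
scene spacer_block 0.78 [167.4, 190.6] z10 [ 100. -145.]
scene screwdriver 0.79 [200.2, 161.1] z10 [   5. -194.]
scene reed_plate
[... 580 characters left out ...]
e [[-34.0, 242.0], [-30.0, 246.0], [-25.0, 251.0]]
key side [[-33.0, 245.0], [-34.0, 223.0], [-36.0, 202.0]]
key side [[12.0, 145.0], [10.0, 125.0], [7.0, 106.0]]
380 40 45 False; 380 40 35 False; 380 40 0 True; 380 40 -10 True; 380 150 45 False; 380 150 35 False; 380 150 0 True; 380 150 -10 True; 450 40 45 False; 450 40 35 False; 450 40 0 True; 450 40 -10 True; 450 150 45 False; 450 150 35 False; 450 150 0 True; 450 150 -10 True; 500 40 45 True; 500 40 35 True; 500 40 0 True; 500 40 -10 True; 500 150 45 True; 500 150 35 False; 500 150 0 True; 500 150 -10 True; 550 40 45 True; 550 40 35 True; 550 40 0 True; 550 40 -10 True; 550 150 45 True; 550 150 35 False; 550 150 0 True; 550 150 -10 True;
```

```bash
cat >> h.py <<'E'
PSI=-.137; BR=np.array([492.03,30.98]); E=np.array([np.cos(PSI),np.sin(PSI),0])
H0=np.array([*BR,12.])+33*E
def pt(a,b,th,H=H0):
    x,z=-14-a,12+b; return H+(x*np.cos(th)+z*np.sin(th))*E+np.array([0,0,-x*np.sin(th)+z*np.cos(th)])
def tcpB(b,th,al=0,gap=0,H=H0):   # front tip corner on the upright at b
    be=al+th; return pt(gap+8*np.cos(be)+8*np.sin(be), b-8*np.sin(be)+8*np.cos(be),th,H)
def tcpA(a,th,al=0,gap=0,H=H0):   # rear tip corner on the foot at a
    be=al+th; return pt(a-8*np.cos(be)+8*np.sin(be), gap+8*np.sin(be)+8*np.cos(be),th,H)
def go(p,al=0,feed=30,yaw=PSI): manip.move_linear(list(p),rot(yaw,al).tolist(),feed=feed)
def overlay(cam,th,name,crop,f,H=H0):
    im=manip.get_image(cam)[:,:,::-1].copy(); p=manip.camera_params(cam)
    x0,y0,x1,y1=crop; im=cv2.resize(im[y0:y1,x0:x1],None,fx=f,fy=f,interpolation=cv2.INTER_CUBIC)
    n=np.array([-E[1],E[0],0])
    prof=[(-14,-12),(-14,123),(0,123),(0,0),(52,0),(52,-12)]
    for s in (-28,28):
        q=proj(p['intrinsics'],p['cam_to_world'],[pt(a,b,th,H)+s*n for a,b in prof])
        q=((q-[x0,y0]+.5)*f).astype(int); cv2.polylines(im,[q],True,(0,255,0) if s<0 else (255,255,0),1)
    cv2.imwrite(name,im)
E
python3 - <<'E'
from h import *
r=np.radians
manip.move_gripper(0.0,10)
p=tcpB(95,0,gap=18)
manip.move_linear([175,-600,320],None,feed=200)
manip.move_pose([p[0],p[1],320],rot(PSI,0).tolist())
f0=manip.get_obs()['force']
go(p,feed=120)
print(manip.get_obs()['position'],p,manip.get_obs()['force'].round(2))
for t in np.linspace(0,30,11):
    go(tcpB(95,r(t)),feed=25)
    o=manip.get_obs(); print(t,o['position'].round(1),tcpB(95,r(t)).round(1),(o['force']-f0).round(2))
overlay('side',r(30),'pics/o1.png',(200,150,360,270),5)
print(o['clock'])
E
```

```text
[485.36708118  31.93281588 127.45240619] [485.09558882  31.9360029  127.        ] [ 0.12 -0.18 -0.22]
0.0 [502.7  29.5 126.9] [502.9  29.5 127. ] [-0.08  0.73 -0.29]
3.0 [508.6  28.7 127.6] [508.5  28.7 127.6] [-0.32  0.44  0.28]
6.0 [514.2  28.  127.8] [514.1  27.9 127.9] [-0.53 -0.65  0.23]
9.0 [519.8  27.2 127.8] [519.7  27.2 127.9] [-0.91 -1.17  1.36]
12.0 [525.4  26.4 127.5] [525.3  26.4 127.6] [-0.08  0.21  0.38]
15.0 [530.9  25.7 126.9] [530.8  25.6 127. ] [ 0.06  0.42 -0.74]
18.0 [536.4  24.9 126. ] [536.4  24.9 126.1] [-0.33 -1.    0.24]
21.0 [541.9  24.2 124.9] [541.8  24.1 124.9] [-0.14  0.31 -0.12]
24.0 [547.3  23.4 123.4] [547.2  23.4 123.4] [ 0.04 -0.42 -0.23]
27.0 [552.6  22.7 121.6] [552.6  22.6 121.7] [ 0.21  0.72 -0.36]
30.0 [557.8  22.  119.6] [557.8  21.9 119.7] [-0.14 -0.15  0.61]
12.675
```

View pics/o1.png

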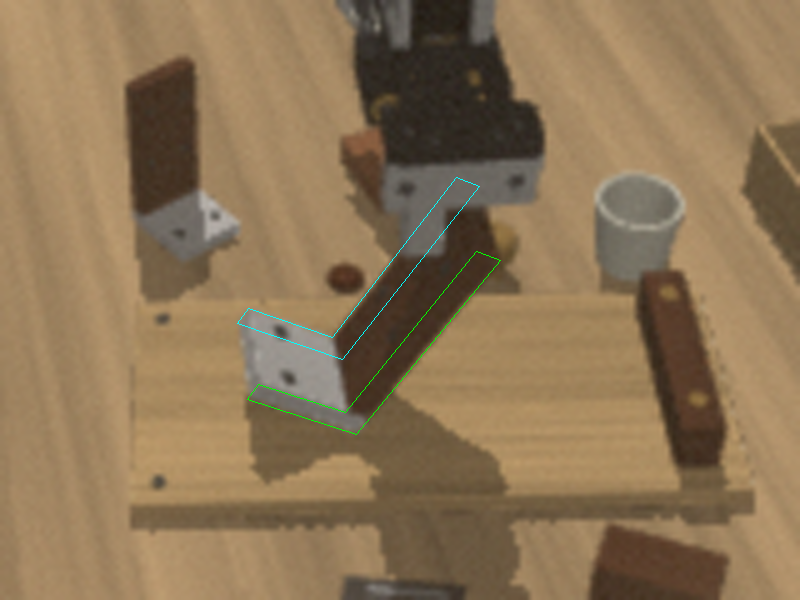

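```bash
cat >> h.py <<'E'
H1=H0+2.5*E
E
python3 - <<'E'
from h import *
r=np.radians
for t in (31,33,35): go(tcpB(95,r(t),H=H1),feed=20)
for b in np.linspace(95,14,10)[1:]: go(tcpB(b,r(35),H=H1),feed=30)
print(manip.get_obs()['position'],tcpB(14,r(35),H=H1),manip.get_obs()['force'].round(2),manip.get_obs()['clock'])
overlay('side',r(35),'pics/o2.png',(220,170,340,260),6,H=H1)
E
```

```text
[522.55362543  26.75992555  49.230112  ] [522.68491063  26.75380361  49.32802326] [ 0.39 -0.2  -0.29] 17.825
```

View pics/o2.png

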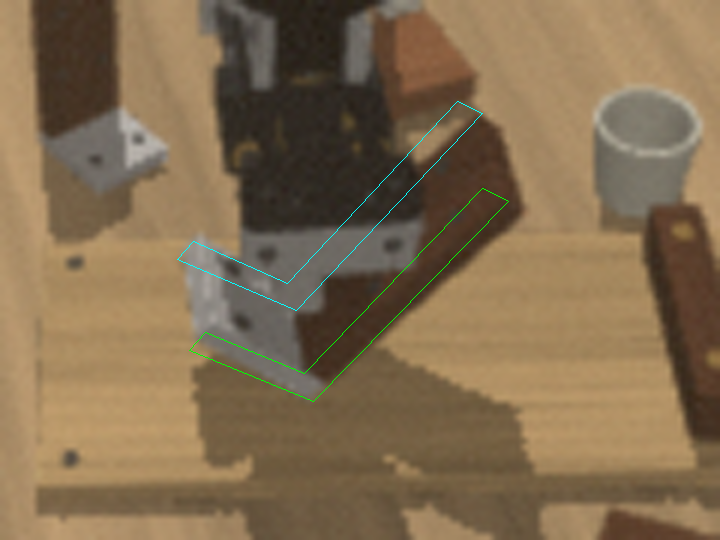

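```bash
python3 - <<'E'
from h import *
overlay('scene',np.radians(35),'pics/o3.png',(210,150,310,225),8,H=H1)
E
```

```text
(no output)
```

View pics/o3.png

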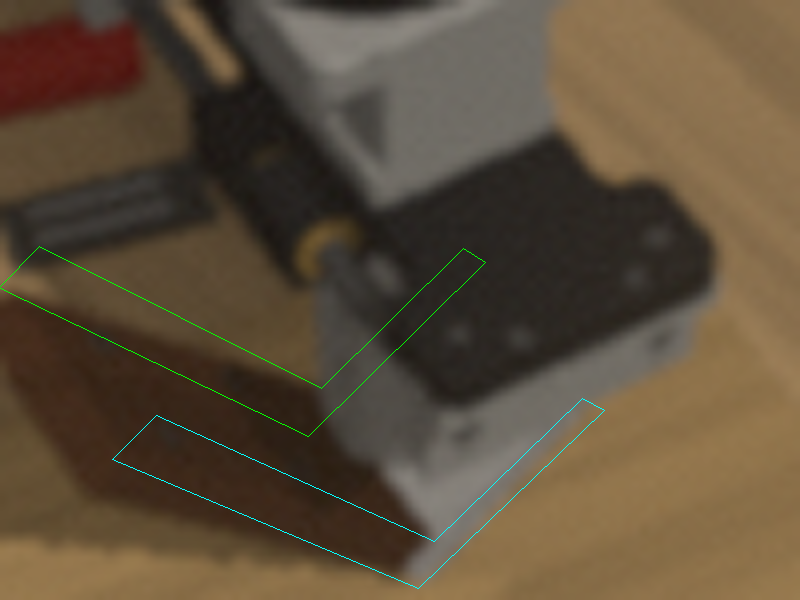

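```bash
cat > fit2.py <<'E'
from h import *
def fit(pts,x0=(0,0,.65,0)):
    C={c:manip.camera_params(c) for c in ('scene','side')}
    def res(v):
        H=H1+v[0]*E+v[1]*np.array([-E[1],E[0],0]); out=[]
        e=np.array([np.cos(PSI+v[3]),np.sin(PSI+v[3]),0]);n=np.array([-e[1],e[0],0])
        for c,crop,f,uv,(X,Y,Z) in pts:
            x,z=X-33,Z; P=H+(x*np.cos(v[2])+z*np.sin(v[2]))*e+Y*n+np.array([0,0,-x*np.sin(v[2])+z*np.cos(v[2])])
            out+=list(proj(C[c]['intrinsics'],C[c]['cam_to_world'],[P])[0]-((np.array(uv)+.5)/f-.5+crop))
        return np.array(out+[v[3]*20])
    r=least_squares(res,x0,x_scale=[10,10,.2,.1],loss='soft_l1')
    print('dx dy',r.x[:2].round(1),'lean',np.degrees(r.x[2]).round(1),'dyaw',r.x[3].round(3),res(r.x).round(1).tolist())
if __name__=='__main__':
    s=('side',(220,170),6); c=('scene',(210,150),8)
    P=[(*s,(327,393),(33,-28,0)),(*s,(522,211),(33,-28,135)),(*s,(497,119),(33,28,135)),(*s,(193,236),(-33,28,12)),
       (*c,(85,495),(33,28,135)),(*c,(410,578),(33,28,0)),(*c,(435,541),(19,28,12))]
    fit(P); fit(P[:3]+P[4:])
E
python3 fit2.py
```

```text
dx dy [ 0.1 -0.2] lean 39.0 dyaw 0.017 [-2.1, 1.3, 0.7, -0.5, 0.0, 0.2, 1.1, 0.2, 0.3, -0.4, 1.1, 1.2, -0.6, -0.0, 0.3]
dx dy [ 0.8 -0.5] lean 38.8 dyaw 0.022 [-1.7, 1.4, 0.9, -0.6, 0.1, 0.1, 0.2, -0.4, 0.8, 1.2, -1.0, -0.0, 0.4]
```

```bash
python3 - <<'E'
from h import *
r=np.radians
w=lambda t:16*np.cos(r(t))
for t in (37,39): go(tcpB(14,r(t),H=H1),feed=10)
for t in np.arange(39,60.1,1.5):
    a=max(w(t),np.interp(t,[48,60],[10,22])); go(tcpA(a,r(t),gap=.5,H=H1),feed=10)
o=manip.get_obs();print(o['position'],o['force'].round(2),o['clock'])
overlay('side',r(60),'pics/o4.png',(220,170,340,260),6,H=H1)
E
```

```text
[528.07189597  25.99037941  57.48039827] [-0.02  0.21 -0.26] 22.7167
```

View pics/o4.png

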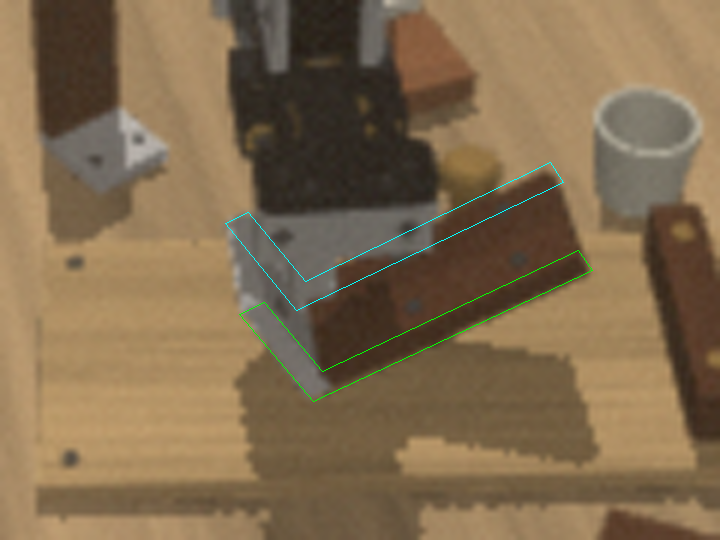

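```bash
python3 - <<'E'
from h import *
r=np.radians
for t in np.arange(61.5,93.1,1.5):
    a=np.interp(t,[60,76],[22,40]); al=r(np.interp(t,[68,90],[0,-10])); go(tcpA(a,r(t),al,gap=.3,H=H1),al,feed=10)
o=manip.get_obs();print(o['position'],o['force'].round(2),o['clock'])
go(tcpA(40,r(90),r(-10),gap=12,H=H1),r(-10),feed=20)
p=manip.get_obs()['position']; go([p[0],p[1],200],0,feed=120)
overlay('side',r(90),'pics/o5.png',(220,170,360,260),5,H=H1)
print(manip.get_obs()['clock'])
E
```

```text
[551.3888318   22.82797577  71.76080596] [ 1.14 -0.45  0.25] 29.6833
31.55
```

View pics/o5.png

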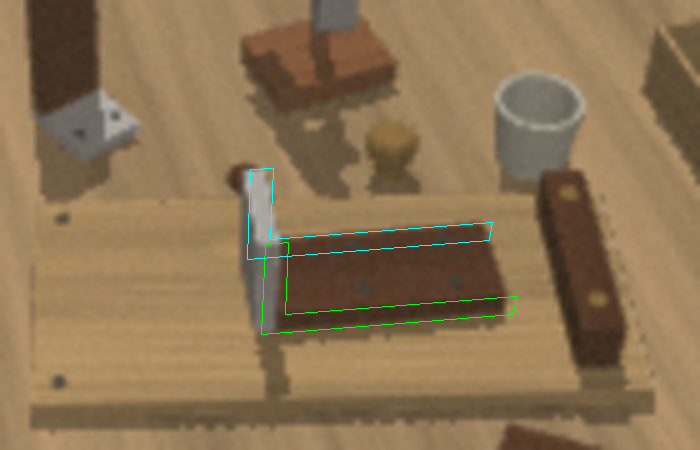

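```bash
cat > push.py <<'E'
from h import *
B=np.array([568.07,18.7]);Y=-.215;e=np.array([np.cos(Y),np.sin(Y)]);n=np.array([-e[1],e[0]])
yb=(H1[:2]-B)@n; print('heel in board',(H1[:2]-B)@e,yb)
P=lambda x,z:[*(B+x*e+yb*n),z]
manip.move_gripper(0.25,20)
manip.move_linear(P(-85,200),rot(Y,0).tolist(),feed=150); manip.move_linear(P(-85,35),None,feed=100)
manip.dwell(.2); f0=np.mean([manip.get_obs()['force'] for _ in range(1)],0)
manip.move_linear(P(-34,35),None,feed=30)
for x in np.arange(-33,-12,1.):
    manip.move_linear(P(x,35),None,feed=15); manip.dwell(.1)
    f=(manip.get_obs()['force']-f0)[:2]@e; print(x,round(f,2),end=' | ')
    if f<-6: break
o=manip.get_obs();print(o['position'],o['clock'])
C={c:manip.get_image(c) for c in('scene','side')}
a=cv2.resize(C['scene'][140:290,145:315],None,fx=2.35,fy=2.35,interpolation=2);b=cv2.resize(C['side'][180:280,220:360],None,fx=2.8,fy=2.8,interpolation=2)
h=max(a.shape[0],b.shape[0]);pad=lambda i:cv2.copyMakeBorder(i,0,h-i.shape[0],0,0,0)
cv2.imwrite('pics/p1.png',np.hstack([pad(a),pad(b)])[:,:800,::-1])
E
python3 push.py
```

```text
heel in board -41.51712769468887 -1.4594752391325274
-33.0 -0.74 | -32.0 -1.23 | -31.0 -0.85 | -30.0 -2.25 | -29.0 0.37 | -28.0 -2.13 | -27.0 -1.0 | -26.0 0.13 | -25.0 -0.28 | -24.0 -1.31 | -23.0 -8.03 | [544.61329958  22.31168532  34.93912462] 40.475
```

View pics/p1.png

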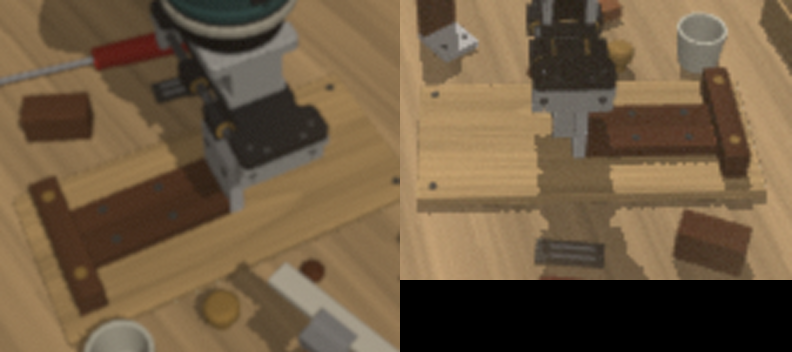

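```bash
python3 - <<'E'
from h import *
p=manip.get_obs()['position'];Y=-.215;e=np.array([np.cos(Y),np.sin(Y),0])
q=p-35*e; manip.move_linear(q.tolist(),None,feed=40); q[2]=220; manip.move_linear(q.tolist(),None,feed=120)
manip.dwell(.5)
C={c:manip.get_image(c) for c in('scene','side')}
a=cv2.resize(C['scene'][150:290,145:315],None,fx=2.35,fy=2.35,interpolation=2);b=cv2.resize(C['side'][180:280,220:360],None,fx=2.8,fy=2.8,interpolation=2)
h=max(a.shape[0],b.shape[0]);pad=lambda i:cv2.copyMakeBorder(i,0,h-i.shape[0],0,0,0)
cv2.imwrite('pics/p2.png',np.hstack([pad(a),pad(b)])[:,:,::-1]); print(manip.get_obs()['clock'])
E
```

```text
43.9083
```

View pics/p2.png

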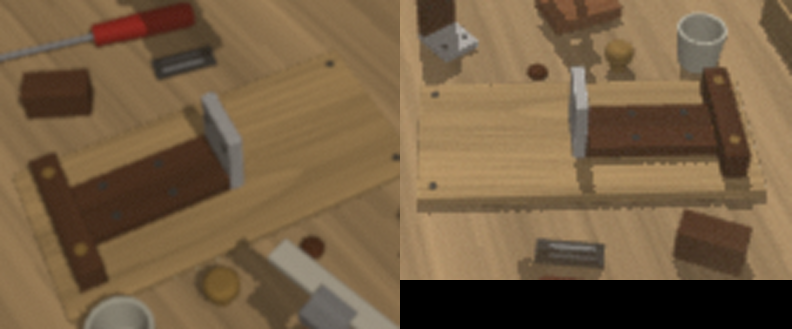

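The picture shows the bracket lying flat, with its head flush and square against the stop in both views (scene crop about (75,215), side crop about (718,130)). The other things look undisturbed and the gripper is clear.

```bash
python3 -c "
from cell import manip
manip.finish_job()"
```

```text
the job is handed in; nothing more can be done
```

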